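# Layer and press a crispbread stack in a canteen kitchen

## Robot

A 6-joint arm with a two-finger parallel gripper is mounted at the origin on the work surface. World frame = base frame: x ahead of the robot, y to its left, z up, the work surface at z = 0. Lengths are in mm, angles in rad, forces in N, time in s.
With the tool pointing down it reaches from about 400 to 925 mm from the base axis. Payload 12.5 kg.
Tool frame: the origin (TCP) lies midway between the tips of the shut fingers; the grasp point (between the pads) lies 19 mm behind it; z points along the fingers, y is the line along which they close (so a half turn about z gives the same grasp; the last joint's range is limited). The gripper opens to 95 mm and grips with 3 to 60 N. Pads are 20 mm wide; open, the fingers measure 119 mm over their backs; the gripper's body (75 mm by 180 mm) begins 59 mm behind the grasp point.
Start: joints at [-1.342, 0.491, 1.559, -0, 1.092, -0.106], TCP at [205.386, -590.308, 214.661] pointing down, gripper open.
Joint ranges: [-3.1, 3.1], [-0.84, 2.19], [0.05, 2.79], [-1.13, 4.28], [0.06, 2.93], [-2.69, 2.69]. Speed limits (rad/s): [2.22, 2.22, 2.79, 3.14, 3.14, 3.14].

## Interface

Orientations are given as [roll, pitch, yaw] about the fixed x, y, z axes, in that order (R = Rz(yaw) Ry(pitch) Rx(roll)).
In Python, from cell import env gives the robot as it stands.
- The arm moves only by the tool arm_command, never from a script. Its argument "targets" is a list of rows, each a list of 5 numbers: the shift along the tool's x, y, z in mm, then the turn about the tool's z in degrees, then the opening, from 0 (shut) to 1 (fully open). In form: [[tx, ty, tz, roll, fingers], ...]. A call has 1 to 5 rows; each row is the pose to reach, as a shift and turn from the pose commanded when the call began, along the tool's axes at that moment; what a row does not reach only later rows make up. A row lasts 1/10 s, in which the tool goes at most 50 mm and 8.59 degrees, less where a joint would pass 70% of its speed; a pose out of reach is approached as far as the arm can. A call with a gripper value outside its range is refused whole. The fingers move at their own pace and stop on an object; the grip force is fixed at half the most. Time passes only in rows, so rows that repeat a pose let the fingers close. It gives the time, the measured TCP pose, the force, the opening and the grip force at its end, in the units of the state.
- env.state(): the state, without advancing time (a new reading comes with each control period).
- env.read_camera(name): name is "scene" or "top" or "wrist"; returns a dict with "frame" (400x640x3 uint8, red, green, blue), "vertical_fov" (degrees; the focal length in pixels is half the picture's height over the tangent of half this angle, whatever the lens; pixels are square), "cx", "cy" (the principal point, pixels), "world_from_camera" (4x4, takes a point from camera to world coordinates); the wrist camera has in their place "hand_eye" (4x4, takes a point from camera to tool coordinates, whose origin is the TCP and whose axes are the flange's). Camera axes: x right, y down, z forward; pixel columns grow to the right and rows downward; lengths in mm; the calibration is good to about 2 mm. A picture is of the moment at which its call begins: read the wrist's pose just before it. There is no depth.
- env.job_done(): hands the job in; it is judged then, once.
The state is a dict: "t": time; "joints": joint angles; "qvel": joint speeds; "tau": joint torques, N m; "eef_pos": TCP position; "tcp_rot": TCP orientation; "ft_force": force on the tool from outside, world axes, zero at the start; "moment": the same for the moment, N m; "opening": opening from 0.0 (shut) to 1.0 (fully open); "grip_force": force on a finger pad.
Only numpy, scipy, OpenCV 4.12 (cv2) and the standard library are available. Lean on these libraries where they do the work, as an engineer would, in place of code of your own. Each camera call takes 0.05 s, during which the arm holds its last target. There are 200 camera calls.

## Task

Build the crispbread stack on the plate of the spring press stand, every piece level and centred on the plate: the thick rusk at the bottom, then all the hard-cheese rounds there are, then the crispbread ring on top. Then set the wooden press disc flat and centred on top and press it straight down until the sprung plate is fully down, let the plate come up again, and put the press disc back flat on the middle of its cork mat, leaving the finished stack on the plate and the jar, mug and bowl undisturbed.

Things in the scene. Friction and masses are not known exactly. Their poses are not given: they have to be found in the camera images.
- rusk_c (a point): the thick brown rusk: solid disc, diameter 66, height 16; the only 16 mm thick disc, a few small dark dimples on top. Point at its centre, half-way up; z along its axis. Starts lying on the wooden serving board (240 x 320 x 12, top 12 above the worktop)
- cheese1_c (a point): a pale hard-cheese round: solid disc, diameter 54, height 10; the cheese rounds are alike and may go in any order. Point at its centre, half-way up; z along its axis. Two to four are present, lying on the serving board (None when absent)
- cheese2_c (a point): a pale hard-cheese round: solid disc, diameter 54, height 10; the cheese rounds are alike and may go in any order. Point at its centre, half-way up; z along its axis. Two to four are present, lying on the serving board (None when absent)
- cheese3_c (a point): a pale hard-cheese round: solid disc, diameter 54, height 10; the cheese rounds are alike and may go in any order. Point at its centre, half-way up; z along its axis. Two to four are present, lying on the serving board (None when absent)
- cheese4_c (a point): a pale hard-cheese round: solid disc, diameter 54, height 10; the cheese rounds are alike and may go in any order. Point at its centre, half-way up; z along its axis. Two to four are present, lying on the serving board (None when absent)
- crisp_c (a point): the dark crispbread ring: flat disc, diameter 66, height 10, with a 16 mm hole in the middle. Point at its centre, half-way up; z along its axis. Starts lying on the serving board
- presser_knob (a point): the wooden press disc: a flat round foot, diameter 80, 12 thick, with an upright round black knob on its middle, diameter 28, 34 tall (46 overall, about 180 g). Point on the axis half-way up the knob, 30 above the underside; z up along its axis. Starts standing on the cork mat
- plate_c (a point): centre of the top face of the round white plate of the press stand, diameter 130, 8 thick, flat without a rim, a thin grey circle of diameter 73 about its centre; top 75 above the worktop when up; z up. Below it is a steel base, 130 x 130, fixed to the worktop
- bed (a joint): how far the plate is pushed down against its spring, m: 0 up, 0.012 fully down. The spring is preloaded: the plate stays up under the stack and press disc (3 to 5 N) and starts to sink at about 8 N on the bare plate; fully down takes 12 N in all. It comes up by itself, damped, when let go
- mat: round cork mat of the press disc, diameter 130, 4 thick, fixed to the worktop; origin at the centre of its underside
- jar: amber glass jar, diameter 68, height 100, origin at the centre of its underside; a bystander, leave it alone
- mug: blue mug, diameter 80, height 90, handle at its y side, origin at the centre of its underside; a bystander, leave it alone
- bowl: steel bowl, diameter 130, height 55, origin at the centre of its underside; a bystander, leave it alone

How it is judged (in metres and radians):
On the way, in this order (a step that is already met when the one before it is completed fails the run):
1. the rusk lies level and centred on the plate, let go (horizontal distance between rusk_c and plate_c below 0.012 m and angle between the z axis of rusk_c and the z axis of plate_c, either way round below 0.08 rad and z of rusk_c in the frame of plate_c between 0.004 and 0.012 m and contact force between rusk and the fingers below 0.1 N), for 0.2 s.
2. all the cheese rounds present lie level and centred on the rusk, let go (horizontal distance between each of rusk_c, cheese1_c, cheese2_c, cheese3_c, cheese4_c and plate_c below 0.012 m and angle between the z axis of each of rusk_c, cheese1_c, cheese2_c, cheese3_c, cheese4_c and the z axis of plate_c, either way round below 0.08 rad and z of rusk_c in the frame of plate_c between 0.004 and 0.012 m and z of cheese1_c in the frame of plate_c between 0.017 and 0.057 m and z of cheese2_c in the frame of plate_c between 0.017 and 0.057 m and z of cheese3_c in the frame of plate_c between 0.017 and 0.057 m and z of cheese4_c in the frame of plate_c between 0.017 and 0.057 m and contact force between each of cheese1, cheese2, cheese3, cheese4 and the fingers below 0.1 N), for 0.2 s.
3. the crispbread lies level and centred on top of the cheese, let go (horizontal distance between each of rusk_c, cheese1_c, cheese2_c, cheese3_c, cheese4_c, crisp_c and plate_c below 0.012 m and angle between the z axis of each of rusk_c, cheese1_c, cheese2_c, cheese3_c, cheese4_c, crisp_c and the z axis of plate_c, either way round below 0.08 rad and z of rusk_c in the frame of plate_c between 0.004 and 0.012 m and z of cheese1_c in the frame of plate_c between 0.017 and 0.057 m and z of cheese2_c in the frame of plate_c between 0.017 and 0.057 m and z of cheese3_c in the frame of plate_c between 0.017 and 0.057 m and z of cheese4_c in the frame of plate_c between 0.017 and 0.057 m and z of crisp_c in the frame of plate_c between 0.037 and 0.068 m and z of crisp_c in the frame of cheese1_c above 0.006 m and z of crisp_c in the frame of cheese2_c above 0.006 m and z of crisp_c in the frame of cheese3_c above 0.006 m and z of crisp_c in the frame of cheese4_c above 0.006 m and contact force between crisp and the fingers below 0.1 N), for 0.2 s.
4. the press disc, level and centred on the crispbread, presses the plate down (value of joint bed above 0.009 m and contact force between presser and crisp above 2 N and horizontal distance between presser_knob and plate_c below 0.018 m and angle between the z axis of presser_knob and the z axis of plate_c, either way round below 0.08 rad), for 0.2 s.
At the end, for the whole second after the job is handed in: Rusk, all cheese rounds and crispbread lie in that order on the plate, level (0.08 rad) and centred within 15 mm (12 mm as laid); the plate was pressed down 9 mm or more through the level press disc (centred within 18 mm) and is up again; the press disc stands flat within 25 mm of its mat's middle (horizontal distance between each of rusk_c, cheese1_c, cheese2_c, cheese3_c, cheese4_c, crisp_c and plate_c below 0.015 m and angle between the z axis of each of rusk_c, cheese1_c, cheese2_c, cheese3_c, cheese4_c, crisp_c and the z axis of plate_c, either way round below 0.08 rad and z of rusk_c in the frame of plate_c between 0.004 and 0.012 m and z of cheese1_c in the frame of plate_c between 0.017 and 0.057 m and z of cheese2_c in the frame of plate_c between 0.017 and 0.057 m and z of cheese3_c in the frame of plate_c between 0.017 and 0.057 m and z of cheese4_c in the frame of plate_c between 0.017 and 0.057 m and z of crisp_c in the frame of plate_c between 0.037 and 0.068 m and z of crisp_c in the frame of cheese1_c above 0.006 m and z of crisp_c in the frame of cheese2_c above 0.006 m and z of crisp_c in the frame of cheese3_c above 0.006 m and z of crisp_c in the frame of cheese4_c above 0.006 m and horizontal distance between presser_knob and mat below 0.025 m and angle between presser_knob's own z axis and vertical below 0.08 rad and height (world z) of presser_knob between 0.03 and 0.038 m and value of joint bed below 0.003 m and linear speed of each of presser, crisp below 0.02 m/s); the robot touches nothing.
It fails at once if the jar is disturbed (moved more than 3 cm) (distance of jar from where it was at the start of the episode above 0.03 m).
It fails at once if the mug is disturbed (moved more than 3 cm) (distance of mug from where it was at the start of the episode above 0.03 m).
It fails at once if the bowl is disturbed (moved more than 3 cm) (distance of bowl from where it was at the start of the episode above 0.03 m).
Of cheese1, cheese2, cheese3, cheese4 only 2 to 4 are there at a start; the rules pass over those that are not, and their reading is None.
At some moment in a run one of crisp, presser may be knocked a few centimetres aside while the robot is not near it.
Once in a run the grip may slacken for a moment while it holds something.
It also fails if it takes over 210 s, if anything falls off the work surface, if the arm or the gripper's body presses on something with over 40 N, if the wrist force passes 120 N, or if a joint passes its speed limit or range.

## Working session

There is one attempt and no reset: what is moved stays moved. The work goes in short steps, Python scripts to look and compute and a tool call to move; the robot and the scene stay as the last step left them, time stands still between calls to the robot, and variables do not carry over. Pictures are saved under pics/ and viewed, at most 14 in all, crops included, and the job is handed in when it is done.

Besides the shell and the picture viewer there is one more tool, called as name([rows], argument=value, ...), one row to a line, values as JSON. arm_command: Moves the arm, as the interface text tells. Its arguments: {"type":"object","properties":{"targets":{"type":"array","items":{"type":"array","items":{"type":"number"}}}},"required":["targets"]}

```bash
ls; mkdir -p pics; cat > h.py <<'E'
import numpy as np, cv2
from cell import env
from scipy.spatial.transform import Rotation as R
def cam(n):
    s=env.state(); c=env.read_camera(n)
    if n=="wrist":
        T=np.eye(4); T[:3,:3]=R.from_euler('xyz',s['tcp_rot']).as_matrix(); T[:3,3]=s['eef_pos']
        c['world_from_camera']=T@np.array(c['hand_eye'])
    c['T']=np.array(c['world_from_camera']); c['f']=c['frame'].shape[0]/2/np.tan(np.radians(c['vertical_fov'])/2)
    return c
def ray(c,u,v,z):
    d=c['T'][:3,:3]@np.array([(u-c['cx'])/c['f'],(v-c['cy'])/c['f'],1]); o=c['T'][:3,3]
    return o+d*(z-o[2])/d[2]
def pix(c,p):
    q=np.linalg.inv(c['T'])@np.append(p,1); return q[:2]/q[2]*c['f']+[c['cx'],c['cy']]
def save(c,n): cv2.imwrite('pics/'+n,c['frame'][:,:,::-1])
E
python3 - <<'E'
from h import *
print(env.state())
for n in("top","scene"):
    c=cam(n); save(c,n+'0.png'); np.save(n+'0.npy',c,allow_pickle=True); print(n,{k:c[k] for k in c if k!='frame'})
E
```

```text
pics
{'t': 0.0, 'joints': array([-1.34158255e+00,  4.91588124e-01,  1.55944379e+00, -4.16293174e-06,
        1.09165558e+00, -1.05617094e-01]), 'qvel': array([ 3.15657951e-04,  7.28758370e-04, -9.30552952e-04, -1.08257374e-03,
        4.45006900e-05,  7.98726451e-05]), 'tau': array([-4.43104454e-06, -6.12651944e+01, -2.58190316e+01,  6.92755077e-02,
        4.81525704e-02, -9.32353782e-05]), 'eef_pos': array([ 205.33902837, -590.06346639,  214.04593973]), 'tcp_rot': array([-3.14050352e+00, -1.11747558e-04,  3.34832727e-01]), 'ft_force': array([-0.06771975, -0.16025816, -0.41037316]), 'moment': array([ 0.04753036, -0.00067537, -0.03349681]), 'grip_force': 0.0, 'opening': 1.0002093474278646}
top {'vertical_fov': 54.73858002325519, 'cx': 317.57640356656816, 'cy': 197.20738136538162, 'world_from_camera': array([[ 1.92346118e-02, -9.98899289e-01,  4.27812955e-02,
         5.76006644e+02],
       [-9.99759381e-01, -1.87646033e-02,  1.13609156e-02,
         1.05507331e+01],
       [-1.05456365e-02, -4.29895243e-02, -9.99019865e-01,
         9.70653415e+02],
       [ 0.00000000e+00,  0.00000
[... 576 characters left out ...]
  5.21453890e-01, -3.43789018e-01,
         1.03851642e+03],
       [ 6.24508493e-01, -6.43375986e-01,  4.42782657e-01,
        -5.46810132e+02],
       [ 9.70514083e-03, -5.60493694e-01, -8.28101823e-01,
         1.12249991e+03],
       [ 0.00000000e+00,  0.00000000e+00,  0.00000000e+00,
         1.00000000e+00]]), 'T': array([[ 7.80957715e-01,  5.21453890e-01, -3.43789018e-01,
         1.03851642e+03],
       [ 6.24508493e-01, -6.43375986e-01,  4.42782657e-01,
        -5.46810132e+02],
       [ 9.70514083e-03, -5.60493694e-01, -8.28101823e-01,
         1.12249991e+03],
       [ 0.00000000e+00,  0.00000000e+00,  0.00000000e+00,
         1.00000000e+00]]), 'f': np.float64(478.2067471053499)}
```

View pics/top0.png

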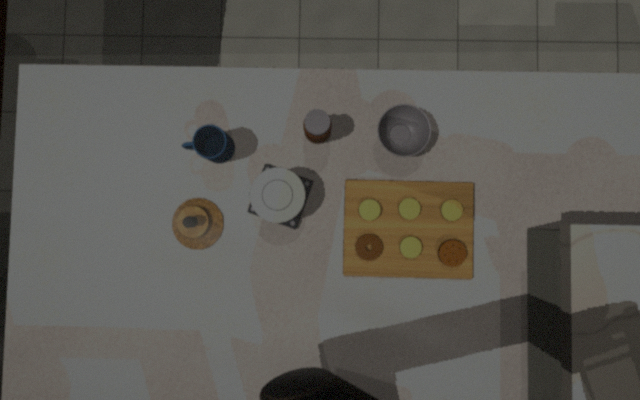

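View pics/scene0.png

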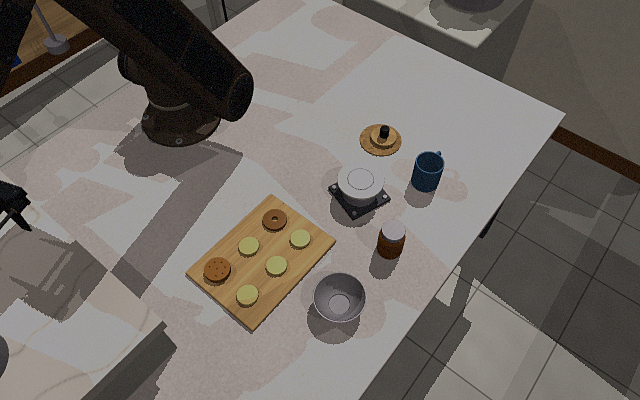

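Top view: four cheese rounds at (370,210), (409,209), (452,210), (411,247); the crisp ring is at (370,247), the rusk at (452,252), the plate at (278,195) and the press disc on its mat at (192,221). The scene view agrees. Jar (317,126), mug (212,143) and bowl (405,130) stand on the far side.

```bash
cat >> h.py <<'E'
def blob(c,seed,z,r,hsv_tol=(8,60,45)):
    """outline near seed pixel -> min enclosing ellipse centre -> world"""
    h=cv2.cvtColor(c['frame'],cv2.COLOR_RGB2HSV).astype(int); s=h[int(seed[1])-1:int(seed[1])+2,int(seed[0])-1:int(seed[0])+2].reshape(-1,3).mean(0)
    m=np.all(abs(h-s)<hsv_tol,axis=2).astype(np.uint8); k=np.zeros_like(m); cv2.circle(k,tuple(map(int,seed)),int(r),1,-1); m=m*k
    m=cv2.morphologyEx(m,cv2.MORPH_OPEN,np.ones((3,3),np.uint8))
    cs,_=cv2.findContours(m,cv2.RETR_EXTERNAL,cv2.CHAIN_APPROX_NONE); q=cv2.convexHull(max(cs,key=cv2.contourArea))
    e=cv2.fitEllipse(q); p=ray(c,*e[0],z); d=np.array(e[1])*np.linalg.norm(p-c['T'][:3,3])/c['f']
    return p,d,e[0]
E
python3 - <<'E'
from h import *
T=np.load('top0.npy',allow_pickle=True).item(); S=np.load('scene0.npy',allow_pickle=True).item()
for n,t,s,z in [('rusk',(445,246),(211,264),28),('c1',(370,210),(300,239),22),('c2',(409,209),(276,266),22),('c3',(452,210),(247,295),22),('c4',(411,247),(249,246),22),('crisp',(362,247),(266,219),22),('plate',(278,195),(358,180),75),('presser',(180,222),(376,143),16)]:
    for c,q in((T,t),(S,s)):
        p,d,e=blob(c,q,z,24 if n!='plate' else 40); print(n,p.round(1),d.round(),np.round(e,1))
for n,t,z in [('plate',(278,195),75),('mat',(198,223),4)]: print(n,ray(T,*t,z).round())
print(pix(S,ray(T,278,195,75)))
c=T['frame'][140:300,150:500]; c=cv2.resize(c[:,:,::-1],None,fx=2.2,fy=2.2,interpolation=cv2.INTER_CUBIC); c=np.clip(c*1.5,0,255).astype(np.uint8)
cv2.imwrite('pics/topcrop.png',c)
E
```

```text
rusk [ 503.7 -289.5   28. ] [121. 122.] [445.  246.1]
rusk [ 476.3 -304.7   28. ] [102. 131.] [213.2 265.8]
c1 [ 589.3 -105.7   22. ] [55. 55.] [369.2 209.3]
c1 [ 590.2 -102.8   22. ] [45. 53.] [299.8 237.5]
c2 [ 594.  -203.3   22. ] [57. 58.] [409.1 208.2]
c2 [ 594.7 -200.4   22. ] [47. 54.] [276.1 264.5]
c3 [ 592.4 -306.4   22. ] [57. 59.] [451.4 209.6]
c3 [ 593.1 -304.7   22. ] [50. 55.] [246.8 294. ]
c4 [ 499.7 -207.5   22. ] [56. 57.] [410.5 246.9]
c4 [ 500.4 -204.1   22. ] [46. 54.] [248.4 244.9]
crisp [496.7 -89.8  22. ] [117. 118.] [362.1 247.1]
crisp [ 498.4 -100.5   22. ] [54. 71.] [274.7 218.3]
plate [622.6  95.4  75. ] [18. 24.] [285.5 193.1]Traceback (most recent call last):
  File "<stdin>", line 5, in <module>
  File "h.py", line 22, in blob
    cs,_=cv2.findContours(m,cv2.RETR_EXTERNAL,cv2.CHAIN_APPROX_NONE); q=cv2.convexHull(max(cs,key=cv2.contourArea))
                                                                                       ~~~^^^^^^^^^^^^^^^^^^^^^^^^
ValueError: max() iterable argument is empty
```

```bash
cat >> h.py <<'E'
def shift(x,y,z,yaw=0):
    s=env.state(); M=R.from_euler('xyz',s['tcp_rot']).as_matrix()
    return (M.T@(np.array([x,y,z])-s['eef_pos'])).round(1),'turn',round(np.degrees(s['tcp_rot'][2]-yaw),1)
E
python3 - <<'E'
from h import *
T=np.load('top0.npy',allow_pickle=True).item()
for n,t,z in [('plate',(278,195),75),('mat',(198,223),4),('knob',(195,220),50),('jar',(317,120),100),('mug',(210,140),90),('bowl',(405,131),55),('rusk',(452.5,252),28),('crisp',(369.5,247),22)]: print(n,ray(T,*t,z).round())
print(shift(490,-309,214)); c=cam('wrist'); print(np.array(c['hand_eye']).round(2),c['f'],c['cx'],c['cy'])
c=T['frame'][140:300,150:500]; c=cv2.resize(c[:,:,::-1],None,fx=2.2,fy=2.2,interpolation=cv2.INTER_CUBIC); c=np.clip(c*1.5,0,255).astype(np.uint8)
cv2.imwrite('pics/topcrop.png',c)
E
```

```text
plate [618. 113.  75.]
mat [547. 320.   4.]
knob [555. 313.  50.]
jar [789.  25. 100.]
mug [741. 271.  90.]
bowl [ 777. -184.   55.]
rusk [ 490. -308.   28.]
crisp [ 497. -108.   22.]
(array([ 3.612e+02, -1.719e+02,  3.000e-01]), 'turn', np.float64(19.2))
[[   0.     -0.97   -0.26   72.82]
 [   1.      0.      0.      0.71]
 [  -0.     -0.26    0.97 -170.81]
 [   0.      0.      0.      1.  ]] 300.5921408532209 318.224978391395 200.05510690610933
```

View pics/topcrop.png

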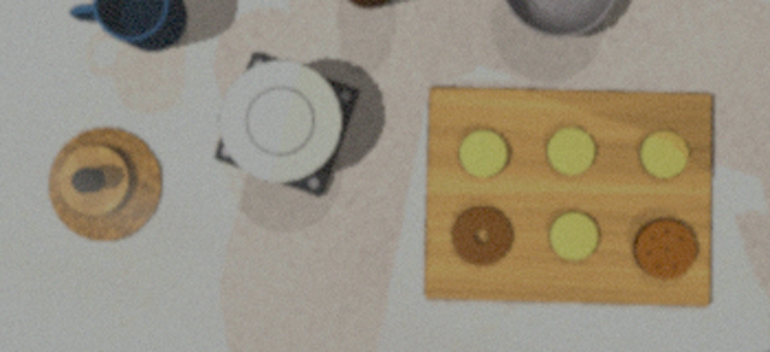

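The crop shows the plate's grey circle centred near (280,120) and the press disc sitting slightly off the mat's middle. Now moving to hover over the rusk.

arm_command([
  [36,-17,0,6,1],
  [72,-34,0,13,1],
  [108,-52,0,19.2,1],
  [144,-69,0,19.2,1],
  [180,-86,0,19.2,1],
])

```text
t: 0.65
eef_pos: [348.0, -448.6, 214.5]
tcp_rot: [-3.141, 0.0, -0.001]
ft_force: [0.5, 0.2, 0.0]
opening: 1.0
grip_force: 0.0
```

arm_command([
  [29,-28,0,0,0.84],
  [58,-56,0,0,0.84],
  [86,-84,0,0,0.84],
  [115,-112,0,0,0.84],
  [142,-140,0,0,0.84],
])

```text
t: 1.15
eef_pos: [490.2, -308.6, 214.5]
tcp_rot: [-3.142, 0.0, -0.0]
ft_force: [0.2, -0.7, -1.1]
opening: 0.84
grip_force: 0.0
```

arm_command([
  [0,0,0,0,0.84],
  [0,0,0,0,0.84],
  [0,0,0,0,0.84],
])

```text
t: 1.45
eef_pos: [488.6, -310.5, 214.5]
tcp_rot: [-3.142, 0.0, -0.001]
ft_force: [-0.0, -0.0, 0.2]
opening: 0.836
grip_force: 0.0
```

```bash
python3 - <<'E'
from h import *
s=env.state(); print(s['t'],s['eef_pos'],s['tcp_rot'],s['opening'])
c=cam('wrist'); np.save('w1.npy',c,allow_pickle=True); save(c,'w1.png')
for p in [(490,-308,28),(500,-206,22),(593,-306,22)]: print(pix(c,p))
E
```

```text
1.45 [ 488.62800671 -310.51747593  214.50541518] [-3.14155966e+00  3.44231279e-04 -8.82412457e-04] 0.8362006169352576
[315.14387962 180.65862035]
[231.57043242 171.57275669]
[313.2834419   90.86345892]
```

View pics/w1.png

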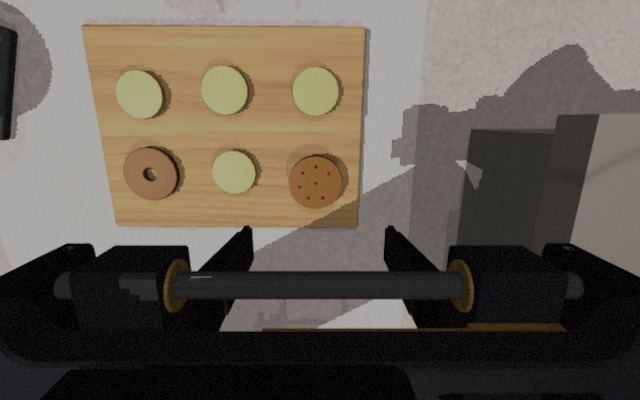

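Wrist view: the rusk is at (316,182), the crisp ring at (151,174), and the cheeses at (139,94), (225,90), (316,91), (234,172). The projected positions match within about 3 px. Next I'll measure all of them from this picture.

```bash
python3 - <<'E'
from h import *
T=np.load('top0.npy',allow_pickle=True).item(); c=np.load('w1.npy',allow_pickle=True).item()
def hv(c,u,v): return cv2.cvtColor(c['frame'][v-1:v+2,u-1:u+2],cv2.COLOR_RGB2HSV).reshape(-1,3).mean(0).round()
print('rusk',hv(c,322,175),hv(T,445,246),'board',hv(c,280,200),hv(T,430,230),'crisp',hv(c,135,170),hv(T,362,247))
for n,t,z,r in [('rusk',(323,177),28,38),('c1',(139,94),22,40),('c2',(225,90),22,40),('c3',(316,91),22,40),('c4',(234,172),22,40),('crisp',(135,170),22,45)]:
    p,d,e=blob(c,t,z,r,(5,60,40)); print(n,p.round(1),d.round(),np.round(e,1))
# rusk / crisp: dark channel in both
for C,n,q,z,r in [(c,'rusk',(316,182),28,33),(c,'crisp',(151,174),22,34),(T,'rusk',(452,252),28,18),(T,'crisp',(370,247),22,18)]:
    h=cv2.GaussianBlur(C['frame'],(3,3),0)[:,:,1]; k=np.zeros_like(h); cv2.circle(k,q,r,1,-1)
    th,_=cv2.threshold(h[k>0],0,255,cv2.THRESH_OTSU); m=((h<th)&(k>0)).astype(np.uint8)
    cs,_=cv2.findContours(m,cv2.RETR_EXTERNAL,cv2.CHAIN_APPROX_NONE); e=cv2.fitEllipse(cv2.convexHull(max(cs,key=cv2.contourArea)))
    p=ray(C,*e[0],z); print(n,th,p.round(1),(np.array(e[1])*np.linalg.norm(p-C['T'][:3,3])/C['f']).round(),np.round(e[0],1))
E
```

```text
rusk [ 15. 162. 140.] [ 16. 186.  87.] board [ 20. 103. 169.] [ 18. 134. 111.] crisp [ 14. 113. 150.] [ 15. 162.  77.]
rusk [ 494.5 -317.3   28. ] [91. 92.] [322.9 177. ]
c1 [ 589.4 -106.4   22. ] [60. 71.] [138.6  94. ]
c2 [ 594. -204.   22.] [56. 62.] [223.7  89.8]
c3 [ 592.9 -307.9   22. ] [55. 59.] [314.9  91. ]
c4 [ 499.8 -208.1   22. ] [52. 56.] [233.3 171.7]
crisp [500.5 -90.4  22. ] [122. 125.] [136.7 171.1]
rusk 110.0 [ 491.4 -311.4   28. ] [67. 73.] [318.  179.5]
crisp 89.0 [ 500.4 -115.6   22. ] [66. 76.] [157.4 171.2]
rusk 66.0 [ 490.5 -306.    28. ] [73. 78.] [451.8 251.7]
crisp 67.0 [ 498.9 -106.1   22. ] [68. 70.] [368.8 246.4]
```

arm_command([
  [2,-1.5,45,0,0.84],
  [2,-1.5,90,0,0.84],
  [2,-1.5,135,0,0.84],
  [2,-1.5,175,0,0.84],
  [2,-1.5,192,0,0.84],
])

```text
t: 2.0
eef_pos: [489.2, -308.6, 19.2]
tcp_rot: [-3.139, 0.004, -0.002]
ft_force: [0.4, -0.2, 0.9]
opening: 0.841
grip_force: 0.0
```

arm_command([
  [0,0,4,0,0.84],
  [0,0,7.5,0,0.84],
  [0,0,7.5,0,0.5],
  [0,0,7.5,0,0.5],
  [0,0,7.5,0,0.5],
])

```text
t: 2.5
eef_pos: [491.5, -308.9, 16.3]
tcp_rot: [3.14, -0.001, -0.0]
ft_force: [-1.3, -0.7, 3.6]
opening: 0.688
grip_force: 30.0
```

arm_command([
  [0,0,0,0,0.5],
  [0,0,0,0,0.5],
  [0,0,-5,0,0.5],
  [0,0,-30,0,0.5],
  [0,0,-60,0,0.5],
])

```text
t: 3.0
eef_pos: [490.8, -308.0, 75.4]
tcp_rot: [-3.14, 0.002, -0.0]
ft_force: [0.7, -0.3, 0.0]
opening: 0.687
grip_force: 30.0
```

arm_command([
  [0,0,-40,0,0.5],
  [3,-30,-70,0,0.5],
  [6,-70,-100,0,0.5],
  [9,-113,-115,0,0.5],
  [12,-158,-125,0,0.5],
])

```text
t: 3.5
eef_pos: [503.3, -149.2, 202.1]
tcp_rot: [3.141, -0.002, -0.001]
ft_force: [1.1, 0.1, 0.2]
opening: 0.688
grip_force: 30.0
```

arm_command([
  [3,-45,0,0,0.5],
  [6,-90,0,0,0.5],
  [9,-135,0,0,0.5],
  [12,-180,0,0,0.5],
  [17,-225,0,0,0.5],
])

```text
t: 4.0
eef_pos: [519.9, 76.5, 200.7]
tcp_rot: [3.142, -0.001, -0.0]
ft_force: [0.5, -0.6, -0.6]
opening: 0.691
grip_force: 30.0
```

arm_command([
  [0,-38,0,0,0.5],
  [0,-38,0,0,0.5],
  [0,-38,0,0,0.5],
  [0,-38,0,0,0.5],
])

```text
t: 4.4
eef_pos: [520.2, 111.8, 200.3]
tcp_rot: [3.141, -0.0, -0.001]
ft_force: [-0.2, 0.1, 0.1]
opening: 0.688
grip_force: 30.0
```

```bash
python3 - <<'E'
from h import *
s=env.state(); print(s['t'],s['eef_pos'],s['tcp_rot'],s['opening'],s['grip_force'])
c=cam('wrist'); np.save('w2.npy',c,allow_pickle=True); save(c,'w2.png')
print(pix(c,(618,113,75)),pix(c,(547,320,4)))
E
```

```text
4.4 [520.22908442 111.79710941 200.2792711 ] [ 3.14139351e+00 -6.78569077e-05 -8.08554040e-04] 0.688289005063377 29.999893605709076
[315.77215067  91.86241242] [146.327009   158.52729765]
```

View pics/w2.png

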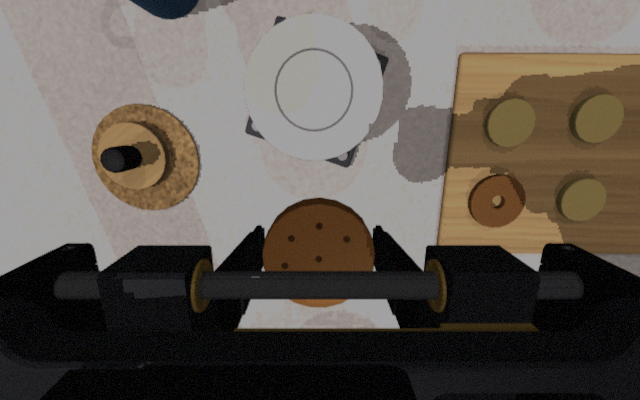

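The wrist view shows the rusk held level near (318,250), the plate's grey circle centred near (313,89), the mat near (146,157), and the crisp ring still in place. Next I'll fit the circle and the held rusk.

```bash
cat >> h.py <<'E'
def ring(c,seed,r0,r1,z=75):
    g=cv2.GaussianBlur(cv2.cvtColor(c['frame'],cv2.COLOR_RGB2GRAY),(3,3),0).astype(float)
    bl=cv2.blur(g,(15,15)); pts=[]
    for a in np.linspace(0,2*np.pi,90,endpoint=False):
        rr=np.arange(r0,r1,.5); u=seed[0]+rr*np.cos(a); v=seed[1]+rr*np.sin(a)
        d=np.array([g[int(round(y)),int(round(x))]-bl[int(round(y)),int(round(x))] for x,y in zip(u,v)])
        i=d.argmin(); 
        if d[i]<-5: pts.append((u[i],v[i]))
    e=cv2.fitEllipse(np.array(pts,np.float32)); p=ray(c,*e[0],z); return p.round(1),(np.array(e[1])*np.linalg.norm(p-c['T'][:3,3])/c['f']).round(),np.round(e[0],1),len(pts)
def colour(c,lo,hi,box,z):
    x0,y0,x1,y1=box; h=cv2.cvtColor(cv2.GaussianBlur(c['frame'],(3,3),0),cv2.COLOR_RGB2HSV); m=np.zeros(h.shape[:2],np.uint8)
    m[y0:y1,x0:x1]=cv2.inRange(h,lo,hi)[y0:y1,x0:x1]; m=cv2.morphologyEx(m,cv2.MORPH_OPEN,np.ones((3,3),np.uint8))
    q=cv2.convexHull(cv2.findNonZero(m)); e=cv2.fitEllipse(q); p=ray(c,*e[0],z)
    return p.round(1),(np.array(e[1])*np.linalg.norm(p-c['T'][:3,3])/c['f']).round(),np.round(e[0],1),cv2.boundingRect(q)
E
python3 - <<'E'
from h import *
c=np.load('w2.npy',allow_pickle=True).item(); T=np.load('top0.npy',allow_pickle=True).item()
print(ring(c,(313.5,89.5),33,47)); print(ring(T,(278,195),11,19))
print(colour(c,(5,90,30),(18,255,255),(262,190,376,312),213))
print(colour(c,(8,40,40),(25,255,255),(88,95,205,215),4), ray(c,146,157,4))
print(env.state()['eef_pos'])
E
```

```text
(array([620.2, 115.3,  75. ]), array([75., 80.]), array([313.3,  89.4]), 90)
(array([618.6, 115.3,  75. ]), array([69., 71.]), array([276.9, 194.6]), 90)
(array([519.7, 110.8, 213. ]), array([63., 65.]), array([318.1, 252.7]), (262, 198, 113, 109))
(array([549.4, 321.4,   4. ]), array([142., 164.]), array([144.9, 156.6]), (91, 103, 109, 108)) [548.85528683 320.12471851   4.        ]
[520.32103038 111.54493751 200.28644077]
```

arm_command([
  [35,-4,10,0,0.5],
  [70,-4,20,0,0.5],
  [99.5,-4,50,0,0.5],
  [99.5,-4,90,0,0.5],
  [99.5,-4,112,0,0.5],
])

```text
t: 4.95
eef_pos: [619.3, 114.7, 85.0]
tcp_rot: [3.141, 0.003, -0.003]
ft_force: [-0.2, 0.4, -0.1]
opening: 0.686
grip_force: 30.0
```

arm_command([
  [0,0,0,0,0.5],
  [0,0,3,0,0.5],
  [0,0,6,0,0.5],
  [0,0,8,0,0.5],
  [0,0,8,0,0.5],
])

```text
t: 5.45
eef_pos: [620.0, 116.5, 80.8]
tcp_rot: [3.142, -0.001, -0.0]
ft_force: [0.2, -0.2, 0.1]
opening: 0.689
grip_force: 30.0
```

arm_command([
  [0,0,1,0,0.5],
  [0,0,1,0,0.5],
  [0,0,1.5,0,0.5],
  [0,0,1.5,0,0.5],
])

```text
t: 5.85
eef_pos: [619.9, 116.5, 79.3]
tcp_rot: [3.141, -0.001, -0.0]
ft_force: [-2.0, -0.6, 6.1]
opening: 0.685
grip_force: 30.0
```

arm_command([
  [0,0,0.5,0,0.5],
  [0,0,1,0,0.5],
  [0,0,1,0,0.5],
])

```text
t: 6.15
eef_pos: [619.9, 116.5, 78.5]
tcp_rot: [3.141, -0.001, -0.0]
ft_force: [-2.5, -0.4, 7.8]
opening: 0.688
grip_force: 30.0
```

arm_command([
  [0,0,-0.5,0,0.84],
  [0,0,-0.5,0,0.84],
  [0,0,-0.5,0,0.84],
  [0,0,-10,0,0.84],
  [0,0,-40,0,0.84],
])

```text
t: 6.65
eef_pos: [618.6, 116.3, 116.1]
tcp_rot: [3.141, 0.005, -0.0]
ft_force: [0.6, -0.1, -0.5]
opening: 0.843
grip_force: 0.0
```

arm_command([
  [-30,0,-30,0,0.72],
  [-65,0,-60,0,0.72],
  [-100,0,-82,0,0.72],
  [-100,0,-82,0,0.72],
  [-100,0,-82,0,0.72],
])

```text
t: 7.15
eef_pos: [520.0, 116.6, 200.9]
tcp_rot: [-3.141, -0.002, -0.0]
ft_force: [0.2, 0.2, 0.2]
opening: 0.723
grip_force: 0.0
```

```bash
python3 - <<'E'
from h import *
s=env.state(); print(s['t'],s['eef_pos'],s['opening'])
c=cam('wrist'); np.save('w3.npy',c,allow_pickle=True); save(c,'w3.png')
u,v=pix(c,(619.5,115.3,91)); print(u,v)
x,y=int(u),int(v); print(colour(c,(3,90,30),(18,255,255),(x-55,y-55,x+55,y+55),91))
T=cam('top'); u,v=pix(T,(619.5,115.3,91)); x,y=int(u),int(v); print(colour(T,(3,90,30),(20,255,255),(x-25,y-25,x+25,y+25),91))
E
```

```text
7.15 [520.03038102 116.60717028 200.85493779] 0.7228170504644937
318.6326952652403 88.61004249130463
(array([616.5, 115.4,  91. ]), array([69., 73.]), array([318.5,  92.2]), (282, 54, 74, 77))
(array([615.3, 114.5,  91. ]), array([63., 65.]), array([276.4, 195.7]), (263, 183, 28, 27))
```

arm_command([
  [10,45,0,0,0.72],
  [20,90,0,0,0.72],
  [30,132,-15,0,0.72],
  [42,174,-2,0,0.72],
  [54,216,15,0,0.72],
])

```text
t: 7.75
eef_pos: [575.0, -101.8, 184.1]
tcp_rot: [3.141, -0.001, -0.001]
ft_force: [1.4, 0.8, 0.0]
opening: 0.72
grip_force: 0.0
```

arm_command([
  [6,38,25,0,0.72],
  [14,76,50,0,0.72],
  [20.5,104,85,0,0.72],
  [20.5,104,125,0,0.72],
  [20.5,104,155,0,0.72],
])

```text
t: 8.25
eef_pos: [593.6, -204.7, 25.6]
tcp_rot: [-3.14, 0.003, -0.002]
ft_force: [0.4, -0.4, -0.5]
opening: 0.72
grip_force: 0.0
```

arm_command([
  [0,0,8,0,0.72],
  [0,0,14,0,0.72],
  [0,0,14,0,0.72],
])

```text
t: 8.55
eef_pos: [594.6, -203.6, 15.7]
tcp_rot: [3.141, -0.0, -0.0]
ft_force: [-0.7, -0.8, 0.2]
opening: 0.72
grip_force: 0.0
```

arm_command([
  [0,0,1,0,0.72],
  [0,0,2,0,0.72],
  [0,0,2,0,0.72],
])

```text
t: 8.85
eef_pos: [594.6, -203.5, 14.5]
tcp_rot: [3.141, -0.001, -0.0]
ft_force: [0.1, 0.7, -0.4]
opening: 0.718
grip_force: 0.0
```

arm_command([
  [0,0,0,0,0.4],
  [0,0,0,0,0.4],
  [0,0,0,0,0.4],
  [0,0,0,0,0.4],
])

```text
t: 9.25
eef_pos: [594.3, -203.6, 13.8]
tcp_rot: [3.141, -0.0, -0.0]
ft_force: [0.3, 0.4, 3.6]
opening: 0.559
grip_force: 30.0
```

arm_command([
  [0,0,-20,0,0.4],
  [0,0,-65,0,0.4],
  [-5,-30,-100,0,0.4],
  [-15,-65,-130,0,0.4],
  [-25,-100,-160,0,0.4],
])

```text
t: 9.75
eef_pos: [568.7, -102.6, 174.8]
tcp_rot: [3.142, -0.0, -0.001]
ft_force: [0.4, 0.6, -0.7]
opening: 0.56
grip_force: 30.0
```

arm_command([
  [-10,-42,-10,0,0.4],
  [-20,-85,-20,0,0.4],
  [-30,-128,-26,0,0.4],
  [-40,-171,-26,0,0.4],
  [-50,-214,-26,0,0.4],
])

```text
t: 10.25
eef_pos: [518.6, 112.1, 199.9]
tcp_rot: [3.142, -0.001, -0.0]
ft_force: [0.6, -0.7, -1.3]
opening: 0.56
grip_force: 30.0
```

arm_command([
  [0,-5.5,0,0,0.4],
  [0,-5.5,0,0,0.4],
  [0,-5.5,0,0,0.4],
])

```text
t: 10.55
eef_pos: [519.5, 115.3, 199.5]
tcp_rot: [3.141, 0.0, -0.0]
ft_force: [0.3, -0.1, -0.3]
opening: 0.565
grip_force: 30.0
```

```bash
python3 - <<'E'
from h import *
s=env.state(); print(s['t'],s['eef_pos'],s['opening'],s['grip_force'])
c=cam('wrist'); np.save('w4.npy',c,allow_pickle=True); save(c,'w4.png')
h=cv2.cvtColor(c['frame'],cv2.COLOR_RGB2HSV); u,v=map(int,pix(c,s['eef_pos']+[12,0,8])); print(u,v,h[v,u])
print(colour(c,(22,60,40),(36,255,255),(u-60,v-45,u+60,v+75),s['eef_pos'][2]+8))
E
```

```text
10.55 [519.53398427 115.3248451  199.53106793] 0.5645068990842753 29.999793469905853
316 229 [ 21 120 115]Traceback (most recent call last):
  File "<stdin>", line 5, in <module>
  File "h.py", line 40, in colour
    q=cv2.convexHull(cv2.findNonZero(m)); e=cv2.fitEllipse(q); p=ray(c,*e[0],z)
cv2.error: OpenCV(4.12.0) /io/opencv/modules/imgproc/src/convhull.cpp:143: error: (-215:Assertion failed) total >= 0 && (depth == CV_32F || depth == CV_32S) in function 'convexHull'
```

View pics/w4.png

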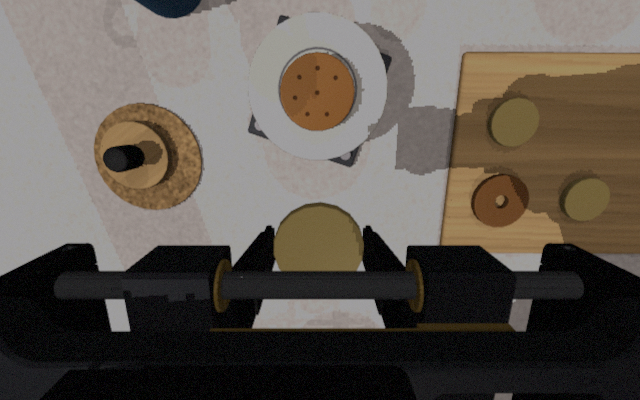

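The view shows the rusk centred inside the grey circle and the cheese held level between the fingers. Placing it now.

arm_command([
  [35,-0.5,10,0,0.4],
  [70,-0.5,20,0,0.4],
  [100.5,-0.5,50,0,0.4],
  [100.5,-0.5,85,0,0.4],
  [100.5,-0.5,100,0,0.4],
])

```text
t: 11.1
eef_pos: [619.4, 114.5, 95.9]
tcp_rot: [3.141, 0.004, -0.003]
ft_force: [0.1, 0.7, 0.5]
opening: 0.558
grip_force: 30.0
```

arm_command([
  [0,0,0,0,0.4],
  [0,0,2,0,0.4],
  [0,0,4,0,0.4],
  [0,0,5,0,0.4],
  [0,0,5,0,0.4],
])

```text
t: 11.6
eef_pos: [620.0, 116.4, 95.3]
tcp_rot: [3.142, -0.001, -0.0]
ft_force: [0.2, 0.4, 0.1]
opening: 0.561
grip_force: 30.0
```

arm_command([
  [0,0,0.5,0,0.4],
  [0,0,1,0,0.4],
  [0,0,1,0,0.4],
])

```text
t: 11.9
eef_pos: [619.8, 116.5, 93.7]
tcp_rot: [3.142, -0.0, -0.0]
ft_force: [0.2, -0.4, -0.5]
opening: 0.559
grip_force: 30.0
```

arm_command([
  [0,0,0.5,0,0.4],
  [0,0,1,0,0.4],
  [0,0,1,0,0.4],
])

```text
t: 12.2
eef_pos: [619.9, 116.5, 92.9]
tcp_rot: [3.142, -0.0, -0.0]
ft_force: [-1.7, -0.1, 3.6]
opening: 0.563
grip_force: 30.0
```

arm_command([
  [0,0,0.5,0,0.4],
  [0,0,0.7,0,0.4],
  [0,0,0.7,0,0.4],
])

```text
t: 12.5
eef_pos: [619.8, 116.5, 92.5]
tcp_rot: [3.142, -0.0, -0.0]
ft_force: [-3.2, 0.1, 7.0]
opening: 0.556
grip_force: 30.0
```

arm_command([
  [0,0,-0.5,0,0.72],
  [0,0,-0.5,0,0.72],
  [0,0,-0.5,0,0.72],
  [0,0,-15,0,0.72],
  [0,0,-55,0,0.72],
])

```text
t: 13.0
eef_pos: [618.4, 116.3, 145.2]
tcp_rot: [3.141, 0.006, -0.0]
ft_force: [0.8, -0.4, 0.2]
opening: 0.718
grip_force: 0.0
```

arm_command([
  [-5,40,-20,0,0.72],
  [-10,84,-20,0,0.72],
  [-16,128,0,0,0.72],
  [-22,172,20,0,0.72],
  [-30,205,50,0,0.72],
])

```text
t: 13.5
eef_pos: [590.4, -91.1, 98.4]
tcp_rot: [3.14, -0.004, -0.001]
ft_force: [-0.2, -0.5, -0.5]
opening: 0.719
grip_force: 0.0
```

arm_command([
  [0,17,35,0,0.72],
  [0,17,60,0,0.72],
  [0,17,74,0,0.72],
  [0,17,79,0,0.72],
  [0,17,79,0,0.72],
])

```text
t: 14.0
eef_pos: [590.1, -105.1, 18.3]
tcp_rot: [3.141, -0.0, 0.0]
ft_force: [1.0, 0.3, 0.2]
opening: 0.717
grip_force: 0.0
```

```bash
python3 - <<'E'
from h import *
s=env.state(); print(s['t'],s['eef_pos'],s['opening'],shift(590,-105.5,14.2))
T=cam('top'); save(T,'top2.png')
h=cv2.cvtColor(T['frame'],cv2.COLOR_RGB2HSV)
u,v=map(int,pix(T,(619,116,101))); print(u,v,h[v,u]); print(colour(T,(22,60,30),(36,255,255),(u-22,v-22,u+22,v+22),101))
E
```

```text
14.0 [ 590.07926049 -105.1368794    18.33863474] 0.7165121168416834 (array([-0.1,  0.4,  4.1]), 'turn', np.float64(0.0))
275 193 [ 31 101 134]
(array([620.2, 115.2, 101. ]), array([55., 55.]), array([275.6, 193.3]), (264, 182, 24, 24))
```

arm_command([
  [0,0,3,0,0.72],
  [0,0,4,0,0.72],
  [0,0,4,0,0.4],
  [0,0,4,0,0.4],
  [0,0,4,0,0.4],
])

```text
t: 14.55
eef_pos: [589.8, -105.5, 14.2]
tcp_rot: [3.141, -0.0, -0.0]
ft_force: [-0.2, 1.1, 3.0]
opening: 0.559
grip_force: 30.0
```

arm_command([
  [0,0,0,0,0.4],
  [0,0,-20,0,0.4],
  [0,0,-65,0,0.4],
  [5,-30,-100,0,0.4],
  [10,-65,-125,0,0.4],
])

```text
t: 15.05
eef_pos: [600.3, -40.8, 141.3]
tcp_rot: [3.141, -0.002, -0.003]
ft_force: [0.9, -0.1, -1.1]
opening: 0.552
grip_force: 30.0
```

arm_command([
  [5,-40,-10,0,0.4],
  [10,-80,-10,0,0.4],
  [15,-120,-10,0,0.4],
  [20,-157,-10,0,0.4],
  [20,-157,20,0,0.4],
])

```text
t: 15.55
eef_pos: [621.7, 120.7, 121.7]
tcp_rot: [-3.141, -0.007, 0.003]
ft_force: [0.6, -0.7, -1.3]
opening: 0.562
grip_force: 30.0
```

arm_command([
  [0,0,6,0,0.4],
  [0,0,12,0,0.4],
  [0,0,12,0,0.4],
  [0,0,12,0,0.4],
])

```text
t: 15.95
eef_pos: [620.2, 115.7, 107.6]
tcp_rot: [3.142, -0.001, -0.001]
ft_force: [0.1, -1.0, 0.2]
opening: 0.556
grip_force: 30.0
```

arm_command([
  [0,0,1.5,0,0.4],
  [0,0,3,0,0.4],
  [0,0,3,0,0.4],
])

```text
t: 16.25
eef_pos: [619.8, 116.3, 104.0]
tcp_rot: [3.142, -0.0, -0.001]
ft_force: [0.0, 0.4, -0.1]
opening: 0.562
grip_force: 30.0
```

arm_command([
  [0,0,0.5,0,0.4],
  [0,0,1,0,0.4],
  [0,0,1,0,0.4],
])

```text
t: 16.55
eef_pos: [619.9, 116.5, 103.2]
tcp_rot: [3.141, -0.0, -0.0]
ft_force: [-1.0, -0.2, 2.1]
opening: 0.559
grip_force: 30.0
```

arm_command([
  [0,0,0.5,0,0.4],
  [0,0,0.8,0,0.4],
  [0,0,0.8,0,0.4],
])

```text
t: 16.85
eef_pos: [619.9, 116.5, 102.7]
tcp_rot: [3.141, -0.001, -0.0]
ft_force: [-1.8, -1.4, 7.4]
opening: 0.558
grip_force: 30.0
```

arm_command([
  [0,0,-0.5,0,0.72],
  [0,0,-0.5,0,0.72],
  [0,0,-0.5,0,0.72],
  [0,0,-15,0,0.72],
  [0,0,-55,0,0.72],
])

```text
t: 17.35
eef_pos: [618.4, 116.3, 155.4]
tcp_rot: [3.141, 0.006, -0.0]
ft_force: [0.6, 0.1, -0.5]
opening: 0.719
grip_force: 0.0
```

arm_command([
  [-3,40,-15,0,0.72],
  [-6,84,-15,0,0.72],
  [-9,128,-15,0,0.72],
  [-12,172,0,0,0.72],
  [-15,216,15,0,0.72],
])

```text
t: 17.85
eef_pos: [604.8, -101.3, 143.3]
tcp_rot: [3.141, -0.002, -0.0]
ft_force: [0.9, -0.7, -1.2]
opening: 0.721
grip_force: 0.0
```

arm_command([
  [-3,45,5,0,0.72],
  [-6,90,10,0,0.72],
  [-9,135,20,0,0.72],
  [-12,180,35,0,0.72],
  [-12,206.5,70,0,0.72],
])

```text
t: 18.35
eef_pos: [593.6, -310.2, 74.9]
tcp_rot: [3.138, -0.005, -0.002]
ft_force: [1.0, 1.2, -0.5]
opening: 0.721
grip_force: 0.0
```

arm_command([
  [0,0,30,0,0.72],
  [0,0,50,0,0.72],
  [0,0,50,0,0.72],
  [0,0,50,0,0.72],
])

```text
t: 18.75
eef_pos: [593.1, -306.2, 23.2]
tcp_rot: [3.141, -0.001, -0.0]
ft_force: [0.1, -0.1, 0.5]
opening: 0.717
grip_force: 0.0
```

```bash
python3 - <<'E'
from h import *
s=env.state(); print(s['t'],s['eef_pos'],s['opening'],shift(593,-306.5,14.2))
T=cam('top')
u,v=map(int,pix(T,(619,116,111))); print(colour(T,(22,60,30),(36,255,255),(u-22,v-22,u+22,v+22),111))
E
```

```text
18.75 [ 593.11593975 -306.17057738   23.17727992] 0.7171716382589898 (array([-0.1,  0.3,  9. ]), 'turn', np.float64(-0.0))
(array([619.8, 115.6, 111. ]), array([53., 54.]), array([274.9, 193.3]), (263, 182, 24, 24))
```

arm_command([
  [0,0,6,0,0.72],
  [0,0,9,0,0.72],
  [0,0,9,0,0.72],
  [0,0,9,0,0.4],
  [0,0,9,0,0.4],
])

```text
t: 19.3
eef_pos: [592.8, -306.0, 13.4]
tcp_rot: [3.141, -0.0, -0.0]
ft_force: [-0.2, 0.6, 0.1]
opening: 0.607
grip_force: 0.0
```

arm_command([
  [0,0,0,0,0.4],
  [0,0,0,0,0.4],
  [0,0,-20,0,0.4],
  [0,0,-60,0,0.4],
  [3,-30,-95,0,0.4],
])

```text
t: 19.8
eef_pos: [595.4, -278.2, 109.2]
tcp_rot: [3.141, -0.0, -0.003]
ft_force: [0.7, 1.3, 0.3]
opening: 0.555
grip_force: 30.0
```

arm_command([
  [3,-42,-20,0,0.4],
  [6,-86,-35,0,0.4],
  [9,-130,-45,0,0.4],
  [12,-174,-45,0,0.4],
  [15,-216,-45,0,0.4],
])

```text
t: 20.3
eef_pos: [610.7, -58.2, 153.7]
tcp_rot: [3.141, -0.001, -0.0]
ft_force: [0.7, -0.7, -1.0]
opening: 0.562
grip_force: 30.0
```

arm_command([
  [3,-42,0,0,0.4],
  [6,-86,0,0,0.4],
  [9,-130,0,0,0.4],
  [9,-176.5,0,0,0.4],
  [9,-176.5,15,0,0.4],
])

```text
t: 20.8
eef_pos: [620.2, 121.5, 139.5]
tcp_rot: [-3.141, -0.003, 0.004]
ft_force: [0.6, 0.0, -1.3]
opening: 0.558
grip_force: 30.0
```

arm_command([
  [0,0,12,0,0.4],
  [0,0,19,0,0.4],
  [0,0,19,0,0.4],
  [0,0,19,0,0.4],
])

```text
t: 21.2
eef_pos: [620.0, 115.5, 119.2]
tcp_rot: [3.141, 0.0, -0.002]
ft_force: [0.8, -0.4, -0.0]
opening: 0.558
grip_force: 30.0
```

arm_command([
  [0,0,2,0,0.4],
  [0,0,4,0,0.4],
  [0,0,4,0,0.4],
])

```text
t: 21.5
eef_pos: [619.8, 116.2, 115.1]
tcp_rot: [3.142, 0.0, -0.001]
ft_force: [-0.2, -0.6, 0.1]
opening: 0.56
grip_force: 30.0
```

arm_command([
  [0,0,0.6,0,0.4],
  [0,0,1.2,0,0.4],
  [0,0,1.2,0,0.4],
])

```text
t: 21.8
eef_pos: [619.8, 116.5, 113.9]
tcp_rot: [3.141, -0.0, -0.0]
ft_force: [0.0, -0.4, 0.1]
opening: 0.56
grip_force: 30.0
```

arm_command([
  [0,0,0.5,0,0.4],
  [0,0,0.8,0,0.4],
  [0,0,0.8,0,0.4],
])

```text
t: 22.1
eef_pos: [619.8, 116.5, 113.1]
tcp_rot: [3.141, 0.0, -0.0]
ft_force: [0.0, 0.1, -0.9]
opening: 0.559
grip_force: 30.0
```

arm_command([
  [0,0,0.5,0,0.4],
  [0,0,0.8,0,0.4],
  [0,0,0.8,0,0.4],
])

```text
t: 22.4
eef_pos: [619.8, 116.5, 112.4]
tcp_rot: [3.142, -0.0, -0.0]
ft_force: [-0.2, -0.4, 1.0]
opening: 0.562
grip_force: 30.0
```

arm_command([
  [0,0,0.3,0,0.4],
  [0,0,0.5,0,0.4],
  [0,0,0.5,0,0.4],
])

```text
t: 22.7
eef_pos: [619.9, 116.5, 112.3]
tcp_rot: [3.142, -0.0, -0.0]
ft_force: [-2.0, 0.1, 5.2]
opening: 0.559
grip_force: 30.0
```

arm_command([
  [0,0,-0.3,0,0.72],
  [0,0,-0.3,0,0.72],
  [0,0,-0.3,0,0.72],
  [0,0,-15,0,0.72],
  [0,0,-55,0,0.72],
])

```text
t: 23.2
eef_pos: [618.5, 116.3, 165.2]
tcp_rot: [3.141, 0.006, -0.0]
ft_force: [0.7, 0.1, -0.2]
opening: 0.722
grip_force: 0.0
```

arm_command([
  [-12,40,-15,0,0.72],
  [-28,80,-15,0,0.72],
  [-44,120,-10,0,0.72],
  [-60,160,5,0,0.72],
  [-75,200,20,0,0.72],
])

```text
t: 23.7
eef_pos: [544.3, -85.0, 147.9]
tcp_rot: [3.141, -0.002, 0.0]
ft_force: [0.2, 0.4, -1.0]
opening: 0.719
grip_force: 0.0
```

arm_command([
  [-16,42,10,0,0.72],
  [-32,84,20,0,0.72],
  [-45,124,40,0,0.72],
  [-45,124,80,0,0.72],
  [-45,124,115,0,0.72],
])

```text
t: 24.2
eef_pos: [499.7, -209.2, 31.8]
tcp_rot: [3.14, -0.002, -0.003]
ft_force: [-0.5, -0.7, -0.4]
opening: 0.716
grip_force: 0.0
```

arm_command([
  [0,0,10,0,0.72],
  [0,0,10,0,0.72],
  [0,0,10,0,0.72],
])

```text
t: 24.5
eef_pos: [500.5, -207.6, 23.3]
tcp_rot: [3.141, -0.001, 0.0]
ft_force: [0.2, -0.5, 0.1]
opening: 0.718
grip_force: 0.0
```

```bash
python3 - <<'E'
from h import *
s=env.state(); print(s['t'],s['eef_pos'],s['opening'],shift(500,-207.3,14))
T=cam('top')
u,v=map(int,pix(T,(619,116,121))); print(colour(T,(22,60,30),(36,255,255),(u-22,v-22,u+22,v+22),121))
E
```

```text
24.5 [ 500.5493045  -207.61817641   23.28511524] 0.7184542364461751 (array([-0.6, -0.3,  9.3]), 'turn', np.float64(0.0))
(array([619.8, 115.5, 121. ]), array([53., 53.]), array([274.5, 193. ]), (263, 182, 24, 24))
```

arm_command([
  [0,0,6,0,0.72],
  [0,0,9,0,0.72],
  [0,0,9,0,0.72],
  [0,0,9,0,0.4],
  [0,0,9,0,0.4],
])

```text
t: 25.05
eef_pos: [499.8, -207.5, 13.0]
tcp_rot: [3.141, -0.0, -0.0]
ft_force: [0.1, 0.5, -1.0]
opening: 0.605
grip_force: 0.0
```

arm_command([
  [0,0,0,0,0.4],
  [0,0,0,0,0.4],
  [0,0,-20,0,0.4],
  [0,0,-60,0,0.4],
  [14,-30,-95,0,0.4],
])

```text
t: 25.55
eef_pos: [513.1, -179.2, 108.9]
tcp_rot: [3.142, 0.001, -0.004]
ft_force: [0.2, 0.1, -1.1]
opening: 0.559
grip_force: 30.0
```

arm_command([
  [15,-40,-20,0,0.4],
  [30,-80,-40,0,0.4],
  [45,-120,-55,0,0.4],
  [60,-160,-55,0,0.4],
  [75,-200,-55,0,0.4],
])

```text
t: 26.05
eef_pos: [589.2, 24.2, 163.5]
tcp_rot: [3.141, -0.001, -0.0]
ft_force: [0.8, -0.6, -0.3]
opening: 0.557
grip_force: 30.0
```

arm_command([
  [15,-42,0,0,0.4],
  [30.5,-84,0,0,0.4],
  [30.5,-93.5,0,0,0.4],
  [30.5,-93.5,15,0,0.4],
  [30.5,-93.5,30,0,0.4],
])

```text
t: 26.55
eef_pos: [619.1, 116.3, 132.5]
tcp_rot: [3.141, -0.0, 0.001]
ft_force: [-0.4, 0.1, -0.8]
opening: 0.559
grip_force: 30.0
```

arm_command([
  [0,0,3,0,0.4],
  [0,0,6,0,0.4],
  [0,0,6,0,0.4],
  [0,0,6,0,0.4],
])

```text
t: 26.95
eef_pos: [619.6, 115.7, 127.4]
tcp_rot: [3.142, -0.001, -0.001]
ft_force: [0.3, -0.3, -0.6]
opening: 0.561
grip_force: 30.0
```

arm_command([
  [0,0,1.5,0,0.4],
  [0,0,3,0,0.4],
  [0,0,3,0,0.4],
])

```text
t: 27.25
eef_pos: [619.2, 115.9, 123.7]
tcp_rot: [3.141, 0.0, -0.0]
ft_force: [0.1, -1.2, -0.8]
opening: 0.56
grip_force: 30.0
```

arm_command([
  [0,0,0.6,0,0.4],
  [0,0,1,0,0.4],
  [0,0,1,0,0.4],
])

```text
t: 27.55
eef_pos: [619.3, 116.0, 122.8]
tcp_rot: [3.142, 0.0, -0.0]
ft_force: [0.8, 0.9, -0.5]
opening: 0.558
grip_force: 30.0
```

arm_command([
  [0,0,0.5,0,0.4],
  [0,0,0.7,0,0.4],
  [0,0,0.7,0,0.4],
])

```text
t: 27.85
eef_pos: [619.3, 116.0, 122.1]
tcp_rot: [3.141, 0.0, -0.0]
ft_force: [0.0, 0.7, 0.7]
opening: 0.557
grip_force: 30.0
```

arm_command([
  [0,0,0.3,0,0.4],
  [0,0,0.6,0,0.4],
  [0,0,0.6,0,0.4],
])

```text
t: 28.15
eef_pos: [619.4, 116.0, 121.9]
tcp_rot: [3.141, -0.0, -0.0]
ft_force: [-1.4, 0.1, 5.0]
opening: 0.561
grip_force: 30.0
```

arm_command([
  [0,0,-0.2,0,0.84],
  [0,0,-0.2,0,0.84],
  [0,0,-0.2,0,0.84],
  [0,0,-15,0,0.84],
  [0,0,-55,0,0.84],
])

```text
t: 28.65
eef_pos: [617.9, 115.8, 173.9]
tcp_rot: [3.141, 0.006, -0.0]
ft_force: [0.9, 0.1, 1.2]
opening: 0.833
grip_force: 0.0
```

arm_command([
  [-35,30,-15,0,0.84],
  [-70,60,-25,0,0.84],
  [-100,90,-25,0,0.84],
  [-100,90,-25,0,0.84],
  [-100,90,-25,0,0.84],
])

```text
t: 29.15
eef_pos: [519.3, 25.5, 202.0]
tcp_rot: [3.142, -0.001, -0.002]
ft_force: [0.0, 0.4, 0.3]
opening: 0.844
grip_force: 0.0
```

```bash
python3 - <<'E'
from h import *
s=env.state(); print(s['t'],s['eef_pos'],s['opening'])
T=cam('top')
u,v=map(int,pix(T,(619,116,131))); print(colour(T,(22,60,30),(36,255,255),(u-22,v-22,u+22,v+22),131))
c=cam('wrist'); np.save('w5.npy',c,allow_pickle=True); save(c,'w5.png'); print(pix(c,(498,-107,22)),pix(c,(619.5,115.5,131)))
E
```

```text
29.15 [519.33041822  25.51105736 201.95762757] 0.8439755473896197
(array([619. , 113.9, 131. ]), array([53., 56.]), array([274.6, 193.2]), (263, 181, 24, 25))
[427.25019478 200.87878538] [198.0314652  82.7255336]
```

View pics/w5.png

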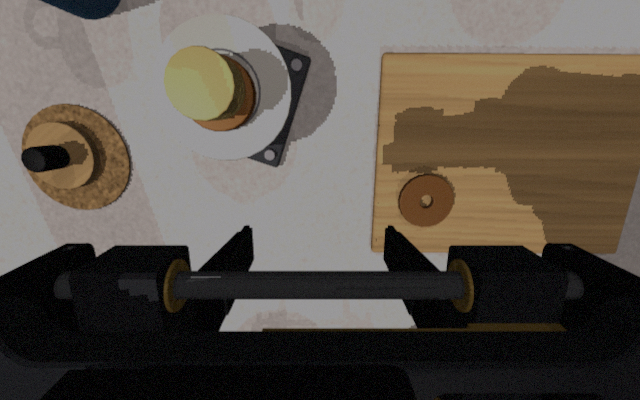

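The view shows the four-cheese stack aligned at about (200,83), where projected. The crisp ring is at (427,200), where expected, and the press disc is unmoved. Picking up the ring.

arm_command([
  [-7,42,15,0,0.84],
  [-14,84,40,0,0.84],
  [-20.5,115,75,0,0.84],
  [-20.5,132,115,0,0.84],
  [-20.5,132,155,0,0.84],
])

```text
t: 29.75
eef_pos: [499.7, -107.6, 44.8]
tcp_rot: [3.141, -0.001, -0.002]
ft_force: [0.5, 1.2, -0.3]
opening: 0.836
grip_force: 0.0
```

arm_command([
  [0,0,20,0,0.84],
  [0,0,30,0,0.84],
  [0,0,33,0,0.84],
  [0,0,33,0,0.84],
  [0,0,33,0,0.84],
])

```text
t: 30.25
eef_pos: [499.4, -105.9, 14.5]
tcp_rot: [3.141, -0.002, 0.0]
ft_force: [-0.7, 1.1, 0.3]
opening: 0.844
grip_force: 0.0
```

arm_command([
  [0,0,0,0,0.5],
  [0,0,0,0,0.5],
  [0,0,0,0,0.5],
  [0,0,0,0,0.5],
])

```text
t: 30.65
eef_pos: [499.0, -106.1, 14.1]
tcp_rot: [3.141, -0.001, -0.0]
ft_force: [-0.0, -0.2, 6.4]
opening: 0.676
grip_force: 30.1
```

arm_command([
  [0,0,-15,0,0.5],
  [0,0,-60,0,0.5],
  [0,0,-105,0,0.5],
  [10,-30,-140,0,0.5],
  [25,-60,-165,0,0.5],
])

```text
t: 31.15
eef_pos: [523.9, -45.8, 181.3]
tcp_rot: [3.141, -0.002, -0.002]
ft_force: [0.2, -0.9, -1.2]
opening: 0.676
grip_force: 30.2
```

arm_command([
  [-1,-40,-10,0,0.5],
  [-2,-80,-20,0,0.5],
  [-3,-120,-20,0,0.5],
  [-4,-150,-20,0,0.5],
  [-4,-150,-20,0,0.5],
])

```text
t: 31.65
eef_pos: [519.3, 106.9, 198.7]
tcp_rot: [-3.141, -0.0, 0.003]
ft_force: [-0.1, -0.7, -0.5]
opening: 0.681
grip_force: 30.2
```

arm_command([
  [0,0,0,0,0.5],
  [0,0,0,0,0.5],
])

```text
t: 31.85
eef_pos: [519.8, 103.3, 198.5]
tcp_rot: [3.141, 0.0, -0.001]
ft_force: [-0.0, -0.4, -0.7]
opening: 0.676
grip_force: 30.2
```

```bash
python3 - <<'E'
from h import *
s=env.state(); print(s['t'],s['eef_pos'],s['opening'],s['grip_force'],shift(619.5,116,142))
c=cam('wrist'); np.save('w6.npy',c,allow_pickle=True); save(c,'w6.png')
print(colour(c,(5,60,30),(18,255,255),(258,190,380,312),s['eef_pos'][2]+8))
u,v=map(int,pix(c,(619.5,115.5,131))); print(u,v,colour(c,(22,60,30),(36,255,255),(u-50,v-50,u+50,v+50),131))
E
```

```text
31.85 [519.80722741 103.28642145 198.45605763] 0.6757654725252213 30.15061794547364 (array([ 99.7, -12.8,  56.4]), 'turn', np.float64(-0.1))
(array([520.6, 102.3, 206.5]), array([62., 65.]), array([318.1, 247.1]), (263, 195, 111, 77))
300 82 (array([620. , 115.5, 131. ]), array([56., 59.]), array([300.4,  81.4]), (266, 45, 70, 74))
```

View pics/w6.png

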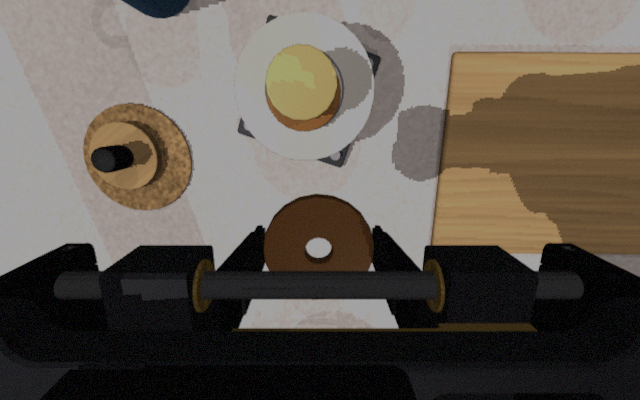

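The ring is held level and centred in the grip, with its hole at (318,247). The stack top is at (300,81) and reads (620,115.5). Placing it.

arm_command([
  [35,-5,0,0,0.5],
  [70,-12,5,0,0.5],
  [99.5,-12.5,15,0,0.5],
  [99.5,-12.5,40,0,0.5],
  [99.5,-12.5,57,0,0.5],
])

```text
t: 32.4
eef_pos: [619.6, 115.1, 139.7]
tcp_rot: [3.141, 0.001, -0.002]
ft_force: [0.8, -0.1, -0.8]
opening: 0.679
grip_force: 30.2
```

arm_command([
  [0,0,0,0,0.5],
  [0,0,3,0,0.5],
  [0,0,6,0,0.5],
  [0,0,6,0,0.5],
])

```text
t: 32.8
eef_pos: [619.5, 116.3, 136.1]
tcp_rot: [3.142, -0.001, -0.0]
ft_force: [-0.1, -0.4, 0.3]
opening: 0.678
grip_force: 30.2
```

arm_command([
  [0,0,0.6,0,0.5],
  [0,0,1.2,0,0.5],
  [0,0,1.2,0,0.5],
])

```text
t: 33.1
eef_pos: [619.3, 116.5, 134.5]
tcp_rot: [3.142, -0.0, -0.0]
ft_force: [0.1, -0.8, -1.2]
opening: 0.68
grip_force: 30.2
```

arm_command([
  [0,0,0.6,0,0.5],
  [0,0,1,0,0.5],
  [0,0,1,0,0.5],
])

```text
t: 33.4
eef_pos: [619.3, 116.5, 133.2]
tcp_rot: [3.141, 0.0, -0.0]
ft_force: [0.1, 0.5, -0.7]
opening: 0.679
grip_force: 30.2
```

arm_command([
  [0,0,0.3,0,0.5],
  [0,0,0.6,0,0.5],
  [0,0,0.6,0,0.5],
])

```text
t: 33.7
eef_pos: [619.3, 116.5, 133.2]
tcp_rot: [3.142, -0.0, -0.0]
ft_force: [-2.1, -0.5, 4.5]
opening: 0.678
grip_force: 30.1
```

arm_command([
  [0,0,-0.2,0,0.84],
  [0,0,-0.2,0,0.84],
  [0,0,-0.2,0,0.84],
  [0,0,-15,0,0.84],
  [0,0,-50,0,0.84],
])

```text
t: 34.2
eef_pos: [618.1, 116.3, 180.5]
tcp_rot: [3.141, 0.006, -0.0]
ft_force: [-0.4, 0.6, -0.1]
opening: 0.843
grip_force: 0.0
```

arm_command([
  [-28,-30,-10,0,0.84],
  [-56,-62,-18,0,0.84],
  [-84,-94,-18,0,0.84],
  [-112,-126,-18,0,0.6],
  [-130,-158,-18,0,0.6],
])

```text
t: 34.7
eef_pos: [487.6, 275.5, 200.9]
tcp_rot: [3.141, 0.0, -0.0]
ft_force: [0.9, 0.6, 0.5]
opening: 0.723
grip_force: 0.0
```

arm_command([
  [-19,-26,0,0,0.6],
  [-19,-26,0,0,0.6],
  [-19,-26,0,0,0.6],
])

```text
t: 35.0
eef_pos: [470.2, 300.8, 200.7]
tcp_rot: [3.141, -0.0, 0.001]
ft_force: [-0.2, 0.7, 0.4]
opening: 0.603
grip_force: 0.0
```

```bash
python3 - <<'E'
from h import *
s=env.state(); print(s['t'],s['eef_pos'],s['opening'])
T=cam('top')
u,v=map(int,pix(T,(619.5,116,141))); print(colour(T,(3,60,20),(20,255,255),(u-22,v-22,u+22,v+22),141))
c=cam('wrist'); np.save('w7.npy',c,allow_pickle=True); save(c,'w7.png')
h=cv2.cvtColor(c['frame'],cv2.COLOR_RGB2HSV); u,v=map(int,pix(c,(555,313,50))); print(u,v)
print('knob',colour(c,(0,0,0),(180,255,45),(u-35,v-35,u+35,v+35),50))
E
```

```text
35.0 [470.24595555 300.80772721 200.66549481] 0.6033022687570987
(array([616.2, 112.3, 141. ]), array([65., 71.]), array([274.8, 194.2]), (259, 179, 32, 31))
304 107
knob (array([549.1, 349.6,  50. ]), array([18., 24.]), array([269.1, 113.9]), (269, 103, 9, 23))
```

View pics/w7.png

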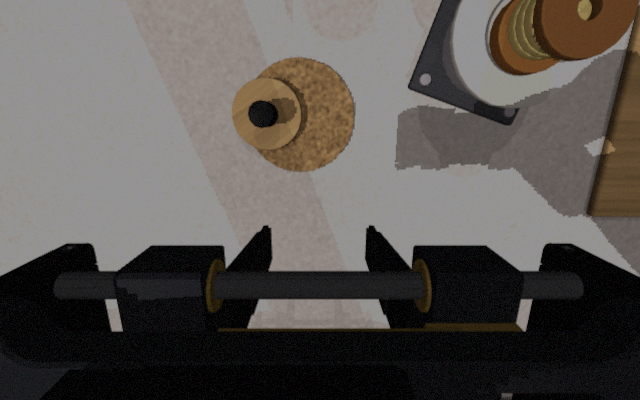

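The press disc has been knocked toward +y: its foot is at (267,113) and its knob at (263,113), with the mat at (299,114), so it overhangs the mat's edge but is still flat. I'll measure it again.

```bash
python3 - <<'E'
from h import *
c=np.load('w7.npy',allow_pickle=True).item()
print('knob',colour(c,(0,0,0),(180,255,55),(240,90,282,138),50))
h=cv2.cvtColor(c['frame'],cv2.COLOR_RGB2HSV); print('foot',h[85,268],h[140,268],h[113,240],'mat',h[75,310],h[113,335],h[155,300],'table',h[113,220])
print('foot ctr',ray(c,267,113.5,16).round(1),'mat',ray(c,300,114,4).round(1))
print('knob ctr',ray(c,263,113,50).round(1), 'foot edges y', ray(c,232,113,16)[1],ray(c,302,113,16)[1],'x',ray(c,267,78,16)[0],ray(c,267,149,16)[0])
T=cam('top'); u,v=map(int,pix(T,(547,355,50))); print('top knob',colour(T,(0,0,0),(180,255,55),(u-14,v-14,u+14,v+14),50))
E
```

```text
knob (array([549.2, 355.8,  50. ]), array([29., 33.]), array([263.1, 113.7]), (249, 101, 30, 26))
foot [ 17 118 138] [ 17 121 124] [ 16 125 126] mat [ 16 124 128] [ 16 127 124] [ 16 134 105] table [  8  26 148]
foot ctr [550.1 357.3  16. ] mat [549.8 320.5   4. ]
knob ctr [550.  355.9  50. ] foot edges y 397.01626188959494 317.53035958787643 x 587.7507265006946 510.1424506794597Traceback (most recent call last):
  File "<stdin>", line 7, in <module>
  File "h.py", line 40, in colour
    q=cv2.convexHull(cv2.findNonZero(m)); e=cv2.fitEllipse(q); p=ray(c,*e[0],z)
cv2.error: OpenCV(4.12.0) /io/opencv/modules/imgproc/src/convhull.cpp:143: error: (-215:Assertion failed) total >= 0 && (depth == CV_32F || depth == CV_32S) in function 'convexHull'
```

arm_command([
  [30,-20,0,0,0.6],
  [60,-40,20,0,0.6],
  [79.5,-55.5,50,0,0.6],
  [79.5,-55.5,90,0,0.6],
  [79.5,-55.5,120,0,0.6],
])

```text
t: 35.65
eef_pos: [550.5, 354.8, 77.9]
tcp_rot: [3.141, 0.002, -0.002]
ft_force: [0.8, 0.0, 0.6]
opening: 0.601
grip_force: 0.0
```

arm_command([
  [0,0,25,0,0.6],
  [0,0,45,0,0.6],
  [0,0,57,0,0.6],
  [0,0,60,0,0.6],
  [0,0,60,0,0.6],
])

```text
t: 36.15
eef_pos: [550.4, 355.6, 20.8]
tcp_rot: [3.142, -0.0, -0.001]
ft_force: [-0.2, -0.2, 0.5]
opening: 0.6
grip_force: 0.0
```

arm_command([
  [0,0,0,0,0.15],
  [0,0,0,0,0.15],
  [0,0,0,0,0.15],
  [0,0,0,0,0.15],
  [0,0,0,0,0.15],
])

```text
t: 36.65
eef_pos: [550.2, 356.4, 21.3]
tcp_rot: [-3.141, -0.001, -0.0]
ft_force: [-0.8, 2.0, 4.4]
opening: 0.287
grip_force: 30.0
```

arm_command([
  [0,0,-15,0,0.15],
  [0,0,-55,0,0.15],
  [0,0,-100,0,0.15],
  [0,0,-145,0,0.15],
  [-5,20,-185,0,0.15],
])

```text
t: 37.15
eef_pos: [544.8, 336.9, 208.6]
tcp_rot: [-3.141, -0.001, 0.001]
ft_force: [0.8, -0.4, -1.6]
opening: 0.289
grip_force: 30.0
```

arm_command([
  [-5,40,-20,0,0.15],
  [-10,80,-20,0,0.15],
  [-17,120,-20,0,0.15],
  [-25,165,-20,0,0.15],
  [-25,205,-20,0,0.15],
])

```text
t: 37.65
eef_pos: [518.3, 129.2, 226.6]
tcp_rot: [3.141, 0.0, 0.0]
ft_force: [1.4, 0.1, -1.6]
opening: 0.293
grip_force: 30.0
```

arm_command([
  [0,15,0,0,0.15],
  [0,15,0,0,0.15],
  [0,15,0,0,0.15],
  [0,15,0,0,0.15],
])

```text
t: 38.05
eef_pos: [519.8, 117.1, 225.8]
tcp_rot: [-3.141, -0.0, 0.001]
ft_force: [0.7, 0.0, -1.4]
opening: 0.287
grip_force: 30.0
```

```bash
python3 - <<'E'
from h import *
s=env.state(); print(s['t'],s['eef_pos'],s['opening'],s['grip_force'],shift(619.5,115.5,168))
c=cam('wrist'); np.save('w8.npy',c,allow_pickle=True); save(c,'w8.png')
print(pix(c,s['eef_pos']+[0,0,-5]),pix(c,(619.5,115.5,141)))
E
```

```text
38.05 [519.79715736 117.05710547 225.80773612] 0.2865251378786913 29.998869001865387 (array([99.7,  1.6, 57.8]), 'turn', np.float64(0.0))
[316.58176928 239.83999425] [319.11539534  84.81583441]
```

View pics/w8.png

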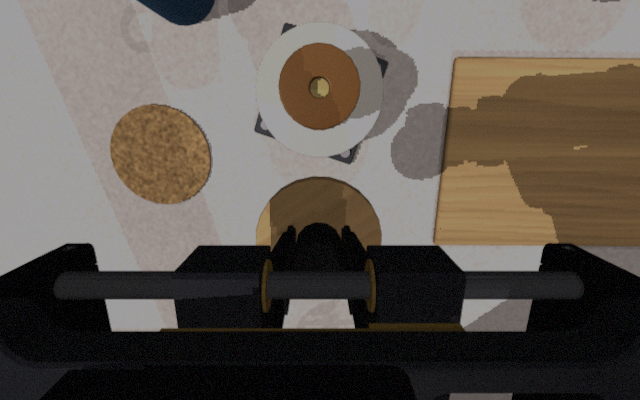

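The press disc is held level and centred in the grip at u=318. The crisp ring's hole is at (319,87), so the stack is in place, and the mat is empty at (161,153). Lowering now.

arm_command([
  [33,1,0,0,0.15],
  [66,1.5,10,0,0.15],
  [99,1.5,25,0,0.15],
  [99,1.5,45,0,0.15],
  [99,1.5,58,0,0.15],
])

```text
t: 38.6
eef_pos: [618.6, 115.4, 165.6]
tcp_rot: [3.141, 0.002, 0.001]
ft_force: [-0.9, -0.0, -2.3]
opening: 0.29
grip_force: 30.0
```

arm_command([
  [0,0,2,0,0.15],
  [0,0,5,0,0.15],
  [0,0,7,0,0.15],
  [0,0,7,0,0.15],
])

```text
t: 39.0
eef_pos: [618.8, 114.6, 161.4]
tcp_rot: [3.142, -0.001, -0.0]
ft_force: [-0.3, 0.4, -3.1]
opening: 0.288
grip_force: 30.0
```

arm_command([
  [0,0,1,0,0.15],
  [0,0,2,0,0.15],
  [0,0,2,0,0.15],
])

```text
t: 39.3
eef_pos: [618.8, 114.4, 158.8]
tcp_rot: [3.142, -0.0, -0.0]
ft_force: [0.4, -1.1, -2.0]
opening: 0.289
grip_force: 30.0
```

arm_command([
  [0,0,1,0,0.15],
  [0,0,1.5,0,0.15],
  [0,0,1.5,0,0.15],
])

```text
t: 39.6
eef_pos: [619.0, 114.5, 157.7]
tcp_rot: [3.142, -0.001, -0.0]
ft_force: [-1.2, -0.2, 4.2]
opening: 0.291
grip_force: 30.0
```

arm_command([
  [0,0,1,0,0.15],
  [0,0,1.5,0,0.15],
  [0,0,1.5,0,0.15],
])

```text
t: 39.9
eef_pos: [618.9, 114.4, 155.9]
tcp_rot: [3.142, -0.001, -0.0]
ft_force: [-1.8, -1.0, 4.0]
opening: 0.289
grip_force: 30.0
```

arm_command([
  [0,0,1.5,0,0.15],
  [0,0,3,0,0.15],
  [0,0,4.5,0,0.15],
  [0,0,6,0,0.15],
  [0,0,6,0,0.15],
])

```text
t: 40.4
eef_pos: [619.0, 114.4, 149.9]
tcp_rot: [3.141, -0.001, -0.0]
ft_force: [-1.0, 0.3, 6.0]
opening: 0.289
grip_force: 30.0
```

arm_command([
  [0,0,1,0,0.15],
  [0,0,2,0,0.15],
  [0,0,3,0,0.15],
  [0,0,3,0,0.15],
])

```text
t: 40.8
eef_pos: [619.0, 114.5, 147.1]
tcp_rot: [3.142, -0.001, -0.0]
ft_force: [-1.1, 0.7, 7.0]
opening: 0.29
grip_force: 30.0
```

arm_command([
  [0,0,0.7,0,0.15],
  [0,0,1.3,0,0.15],
  [0,0,2,0,0.15],
  [0,0,2,0,0.15],
])

```text
t: 41.2
eef_pos: [619.1, 114.5, 146.2]
tcp_rot: [3.142, -0.002, -0.0]
ft_force: [-3.9, -0.8, 15.8]
opening: 0.289
grip_force: 30.0
```

The plate has bottomed out: 12 mm of travel, with the force rising to 16 N. I'll hold there, then raise.

arm_command([
  [0,0,0.3,0,0.15],
  [0,0,0.3,0,0.15],
  [0,0,0.3,0,0.15],
  [0,0,0,0,0.15],
])

```text
t: 41.6
eef_pos: [619.1, 114.5, 146.2]
tcp_rot: [3.142, -0.002, -0.0]
ft_force: [-3.6, -0.4, 13.8]
opening: 0.288
grip_force: 30.0
```

arm_command([
  [0,0,-2,0,0.15],
  [0,0,-4,0,0.15],
  [0,0,-6,0,0.15],
  [0,0,-8,0,0.15],
  [0,0,-10,0,0.15],
])

```text
t: 42.1
eef_pos: [618.9, 114.5, 154.9]
tcp_rot: [3.142, -0.0, -0.0]
ft_force: [-0.1, -1.6, 3.2]
opening: 0.29
grip_force: 30.0
```

arm_command([
  [0,0,-1,0,0.15],
  [0,0,-2,0,0.15],
  [0,0,-3,0,0.15],
  [0,0,-5,0,0.15],
  [0,0,-8,0,0.15],
])

```text
t: 42.6
eef_pos: [618.4, 114.5, 162.1]
tcp_rot: [3.141, 0.002, -0.0]
ft_force: [0.4, 0.2, -2.2]
opening: 0.291
grip_force: 30.0
```

arm_command([
  [0,0,-15,0,0.15],
  [0,0,-40,0,0.15],
  [-20,0,-60,0,0.15],
  [-60,0,-65,0,0.15],
  [-97,0,-65,0,0.15],
])

```text
t: 43.1
eef_pos: [520.5, 114.5, 228.1]
tcp_rot: [-3.142, -0.0, -0.0]
ft_force: [-0.5, 0.6, -2.0]
opening: 0.291
grip_force: 30.0
```

arm_command([
  [0,0,0,0,0.15],
  [0,0,0,0,0.15],
  [0,0,0,0,0.15],
])

```text
t: 43.4
eef_pos: [522.6, 114.5, 227.7]
tcp_rot: [3.142, -0.0, -0.0]
ft_force: [-0.5, 0.4, -2.4]
opening: 0.287
grip_force: 30.0
```

```bash
python3 - <<'E'
from h import *
s=env.state(); print(s['t'],s['eef_pos'],s['opening'],s['grip_force'],s['ft_force'])
c=cam('wrist'); np.save('w9.npy',c,allow_pickle=True); save(c,'w9.png'); print(pix(c,(619.5,115.5,141)),pix(c,(549.6,320.6,4)),shift(549.6,320.6,60))
E
```

```text
43.4 [522.59210442 114.51193007 227.65162219] 0.28689607563684316 29.998868107795715 [-0.47463841  0.36805643 -2.36652586]
[315.78788863  88.80249923] [159.51400304 155.69491521] (array([  26.9, -206.1,  167.4]), 'turn', np.float64(-0.0))
```

View pics/w9.png

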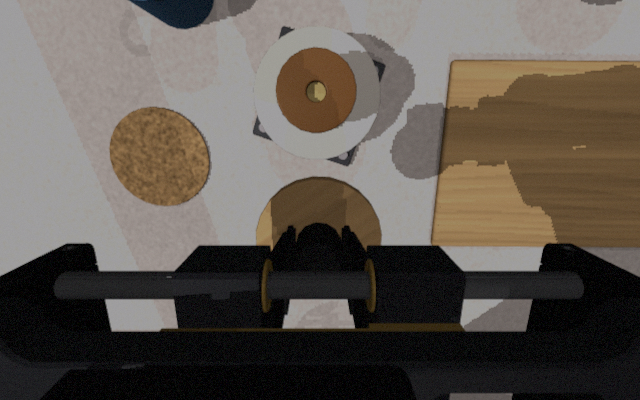

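The stack is still centred, with the hole at (316,91) near its projected (316,89). The mat is empty at (160,156), where predicted. Returning the press disc.

arm_command([
  [5,-40,0,0,0.15],
  [10,-82,0,0,0.15],
  [17,-124,0,0,0.15],
  [22,-166,10,0,0.15],
  [27,-206,40,0,0.15],
])

```text
t: 43.95
eef_pos: [550.7, 322.9, 189.1]
tcp_rot: [-3.14, -0.004, -0.0]
ft_force: [0.2, 0.0, -2.1]
opening: 0.294
grip_force: 30.0
```

arm_command([
  [0,0,40,0,0.15],
  [0,0,80,0,0.15],
  [0,0,115,0,0.15],
  [0,0,140,0,0.15],
  [0,0,155,0,0.15],
])

```text
t: 44.45
eef_pos: [548.6, 320.0, 29.8]
tcp_rot: [3.14, 0.003, -0.0]
ft_force: [-0.2, -0.3, -2.3]
opening: 0.288
grip_force: 30.0
```

arm_command([
  [0,0,2,0,0.15],
  [0,0,5,0,0.15],
  [0,0,8,0,0.15],
  [0,0,8,0,0.15],
  [0,0,8,0,0.15],
])

```text
t: 44.95
eef_pos: [549.2, 320.4, 25.7]
tcp_rot: [-3.141, -0.001, -0.0]
ft_force: [-0.6, -0.6, -2.8]
opening: 0.29
grip_force: 30.0
```

arm_command([
  [0,0,1.5,0,0.15],
  [0,0,3,0,0.15],
  [0,0,3,0,0.15],
])

```text
t: 45.25
eef_pos: [548.8, 320.3, 21.7]
tcp_rot: [3.141, 0.0, -0.0]
ft_force: [-0.4, 0.0, -2.2]
opening: 0.289
grip_force: 30.0
```

arm_command([
  [0,0,0.7,0,0.15],
  [0,0,1.4,0,0.15],
  [0,0,1.4,0,0.15],
])

```text
t: 45.55
eef_pos: [548.9, 320.3, 21.3]
tcp_rot: [-3.142, -0.0, -0.0]
ft_force: [-2.3, -2.6, 6.5]
opening: 0.289
grip_force: 30.0
```

Contact. Release, retreat upward and check.

arm_command([
  [0,0,-0.3,0,0.6],
  [0,0,-0.3,0,0.6],
  [0,0,-0.3,0,0.6],
  [0,0,-0.3,0,0.6],
  [0,0,-20,0,0.6],
])

```text
t: 46.05
eef_pos: [547.8, 319.8, 38.5]
tcp_rot: [3.14, 0.004, -0.0]
ft_force: [-0.3, 0.2, 0.1]
opening: 0.593
grip_force: 0.0
```

arm_command([
  [0,0,-45,0,0.6],
  [0,0,-90,0,0.6],
  [0,0,-130,0,0.6],
  [-40,0,-160,0,0.6],
  [-80,0,-160,0,0.6],
])

```text
t: 46.55
eef_pos: [469.5, 320.7, 204.0]
tcp_rot: [-3.139, -0.006, -0.001]
ft_force: [0.3, 0.8, -0.8]
opening: 0.6
grip_force: 0.0
```

arm_command([
  [0,0,0,0,0.6],
  [0,0,0,0,0.6],
  [0,0,0,0,0.6],
])

```text
t: 46.85
eef_pos: [469.6, 320.4, 200.3]
tcp_rot: [3.142, -0.0, -0.0]
ft_force: [0.6, -0.3, 1.2]
opening: 0.598
grip_force: 0.0
```

```bash
python3 - <<'E'
from h import *
s=env.state(); print(s['t'],s['eef_pos'],s['ft_force'])
T=cam('top'); u,v=map(int,pix(T,(619.5,116,141))); print(colour(T,(3,60,20),(20,255,255),(u-22,v-22,u+22,v+22),141))
c=cam('wrist'); save(c,'w10.png'); print('knob px',pix(c,(549.6,320.6,50)))
u,v=map(int,pix(c,(549.6,320.6,50))); print('knob',colour(c,(0,0,0),(180,255,55),(u-24,v-24,u+24,v+24),50))
E
```

```text
46.85 [469.59688412 320.4079042  200.26273498] [ 0.63685854 -0.29144776  1.20125035]
(array([616.2, 112.4, 141. ]), array([65., 71.]), array([274.7, 194.2]), (259, 179, 32, 31))
knob px [316.86266386 112.41702468]
knob (array([548.4, 318.9,  50. ]), array([27., 28.]), array([318.5, 113.6]), (306, 101, 26, 26))
```

View pics/w10.png

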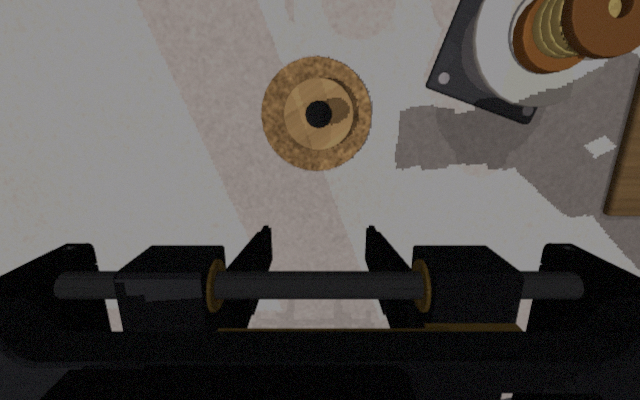

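The press disc stands flat and centred on the mat, with its knob at (318,114). The stack is unchanged, and the arm is clear.

```bash
python3 -c "
from cell import env; print(env.job_done())"
```

```text
the job is handed in; nothing more can be done
None
```

The job is handed in: rusk, four cheese rounds and crispbread ring are stacked on the plate, the plate was pressed fully down and came back up, and the press disc, which had been knocked aside before I picked it up, is back on the middle of its mat; the hand-in returned no verdict.

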